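# Put the setting-ring case away: flap, lid, catch

### The job

Close up the open wooden setting-ring case by pushing with the fingertips only: first fold its upright retaining flap down flat over the two rings, then swing the lid fully shut over it without letting it slam, and last push the brass catch on the lid's front edge down against the front of the case. Nothing is to be picked up: both rings stay in their recesses and the other things on the bench stay where they are.

Things in the scene. Friction and masses are not known exactly. Their poses are not given: they have to be found in the camera images.
- ring_case: The open dark-wood gauge case, fixed to the bench, 100 (x) x 164 (y) x 36 mm without its lid. Origin: centre of its underside, on the bench. Its x axis points from its front (towards the robot) to its back hinges, its y axis along the front to the left, z up. Walls 6 mm; a blue insert 18 mm above the bench holds two rings in round recesses.
- case_flap (a joint): Hinge of the retaining flap, rad: 0 = lying flat over the rings, 1.57 = upright, stop at 1.9 (leaning out towards the robot); starts at 1.45 to 1.8. Hinge line along the case's y just inside the front wall: x = -41, z = 33 mm in the case's frame. It stays upright by itself; tipped in more than about 0.6 rad past upright it sinks flat in about 2 s. Standing, it blocks the lid.
- flap_edge (a point): Middle of the flap's free edge, 78 mm from its hinge line. The flap is a light-wood leaf 146 mm wide, 4 mm thick, its blue-felt side towards the lid; here its edge has a finger notch 34 mm wide and 12 mm deep. Lying flat, its top is 36 mm above the bench.
- case_lid (a joint): Hinge of the lid, rad: 0 = shut, 1.57 = upright, stop at 2.1 (leaning back, away from the robot); starts at 1.8 to 2.05. Hinge line along the back rim of the case: x = +50, z = 37 mm in the case's frame. Stiff: the lid stays where it is left, about 2 to 3 N near its front edge swings it.
- lid_edge (a point): Middle of the lid's front edge, on its outside (top) face, 100 mm from the hinge line along the lid. The lid is a shallow dark-wood tray 164 mm wide and 15 mm deep over all. Shut, its top is 51.5 mm above the bench. The catch stands up beyond the edge here: push the lid on the outside beside it, not on the catch.
- case_catch (a joint): Hinge of the brass catch on the middle of the lid's front edge, rad: 0 = folded square to the lid (straight down in front of the case once the lid is shut), 1.57 = sticking straight out beyond the lid's edge, stop at 1.75; starts at 1.3 to 1.65. It stays where it is left; well under 1 N turns it.
- catch_tip (a point): Middle of the catch's free end, 30 mm from its hinge line; the leaf is 24 mm wide, 2 mm thick. With the lid shut the hinge line is 54.5 mm in front of the case's centre and 47 mm above the bench; pushed down, the leaf hangs 3.5 mm in front of the front wall, flush with a small brass stud in its eye.
- setting_ring_5: Larger ground steel ring, 64 mm across, 22 mm high, in the left (+y) recess of the case. Origin: centre of its underside.
- setting_ring_6: Smaller ground steel ring, 50 mm across, 16 mm high, in the right (-y) recess of the case. Origin: centre of its underside.
- dark_ring: Bystander: dark ring on the bench towards the back, 68 mm across, 18 mm high. Origin: centre of its underside.
- spare_ring: Bystander: steel ring on the bench, 62 mm across, 20 mm high. Origin: centre of its underside.
- plug_gauge: Bystander: double-ended plug gauge lying on the bench, 104 mm long, 22 mm thick. Origin: centre of its underside.
- oil_bottle: Bystander: cream oil bottle with a red spout, 46 mm across, 134 mm high. Origin: centre of its underside.
- grease_tin: Bystander: flat tin with a green lid, 67 mm across, 31 mm high. Origin: centre of its underside.

How it is judged (in metres and radians):
On the way, in this order (a step that is already met when the one before it is completed fails the run):
1. the flap is folded down flat while the lid is still open (value of joint case_flap below 0.1 rad and value of joint case_lid above 0.9 rad), for 0.2 s.
2. the lid is fully shut over the flat flap (value of joint case_lid below 0.05 rad and value of joint case_flap below 0.1 rad), for 0.2 s.
3. the catch is down against the front of the shut case (value of joint case_catch below 0.2 rad and value of joint case_lid below 0.05 rad), for 0.2 s.
At the end, for the whole second after the job is handed in: Flap within 0.1 rad of flat, lid within 0.05 rad of shut, catch within 0.2 rad of straight down; both rings within 12 mm of where they lay in the case, and the dark ring, spare ring, plug gauge, oil bottle and grease tin within 20 mm of where they stood (all of step 3 and value of joint case_flap below 0.1 rad and distance of each of setting_ring_5, setting_ring_6 from where it was at the start of the episode below 0.012 m and distance of each of dark_ring, spare_ring, plug_gauge, oil_bottle, grease_tin from where it was at the start of the episode below 0.02 m); the robot touches nothing.
It fails at once if the lid slams (swings shut faster than 4 rad/s) (velocity of joint case_lid below -4 rad/s).
It fails at once if a ring is lifted or knocked out of its recess (distance of any of setting_ring_5, setting_ring_6 from where it was at the start of the episode above 0.012 m).
It fails at once if a bystander on the bench is picked up or pushed away (distance of any of dark_ring, spare_ring, plug_gauge, oil_bottle, grease_tin from where it was at the start of the episode above 0.02 m).
It also fails if it takes over 54 s, if anything falls off the work surface, if the arm or the gripper's body presses on something with over 40 N, if the wrist force passes 120 N, or if a joint passes its speed limit or range.

### The arm

A 6-joint arm with a two-finger parallel gripper is mounted at the origin on the work surface; the furniture and walls round the work are solid. World frame = base frame: x ahead of the robot, y to its left, z up, the work surface at z = 0. Lengths are in mm, angles in rad, forces in N, time in s.
With the tool pointing down it reaches from about 350 to 975 mm from the base axis. Payload 7.1 kg.
Tool frame: the origin (TCP) lies midway between the tips of the shut fingers; the grasp point (between the pads) lies ctrl.grip_point_offset behind it (ctrl.grip_point_offset is the distance from the TCP to the grasp point, in mm); z points along the fingers, y is the line along which they close (so a half turn about z gives the same grasp; the last joint's range is limited). The gripper opens to 88 mm and grips with 3 to 60 N. Pads are 20 mm wide; open, the fingers measure 115 mm over their backs; the gripper's body (75 mm by 178 mm) begins 61 mm behind the grasp point.
Start: joints at [1.186, 0.423, 1.63, -0, 1.089, -0.019], TCP at [223.528, 583.644, 222.675] pointing down, gripper open.
Joint ranges: [-3, 3], [-0.9, 2.11], [0.09, 2.58], [-1.31, 4.45], [0.11, 2.69], [-2.54, 2.54]. Speed limits (rad/s): [2.39, 2.39, 3.01, 3.14, 3.14, 3.14].

### API

Orientations are given as a rotation vector (axis times angle).
In Python, from workcell import ctrl, get_image, close_job, finder gives the robot as it stands.
- The arm moves only by the tool servo_tool, never from a script. Its argument "deltas" is a list of rows, each a list of 2 entries, a list of its own where there are three numbers: the shift along the tool's x, y, z in mm, then the turn, a rotation vector about the tool's x, y, z in rad. A call has 1 to 5 rows; each row is the pose to reach, as a shift and turn from the pose commanded when the call began, along the tool's axes at that moment; what a row does not reach only later rows make up. A row lasts 1/12 s, in which the tool goes at most 41.7 mm and 7.16 degrees, less where a joint would pass 70% of its speed; a pose out of reach is approached as far as the arm can. A call with a gripper value outside its range is refused whole. "grip" is the closure, from -1 (fully open) to 1 (shut), so that 0 is half open, set as the call begins (left out, the last holds). The fingers move at their own pace and stop on an object; the grip force is fixed at half the most. Time passes only in rows, so rows that repeat a pose let the fingers close. It gives the time, the measured TCP pose, the force, the opening and the grip force at its end, in the units of the state.
- ctrl.get_obs(): the state, without advancing time (a new reading comes with each control period).
- get_image(name): name is "scene" or "top" or "wrist"; returns a dict with "frame" (384x512x3 uint8, blue, green, red), "depth" (384x512 float32, mm along the optical axis (not along the pixel's ray), 0 where there is no reading), "K" (3x3 intrinsics, pixels), "pose" (4x4, takes a point from camera to world coordinates). Camera axes: x right, y down, z forward; pixel columns grow to the right and rows downward; lengths in mm; the calibration is good to about 2 mm. A picture is of the moment at which its call begins.
- close_job(): hands the job in; it is judged then, once.
Trained networks look in a picture, given as the dict that the camera call returned (one of the last four; its "shot" number tells which), for a name from the list of things; names that differ only in an ending like _2 or _b are one class to them, and where a whole thing is asked for, a point or a joint stands for the part that bears it (a point fixed in the world has none). Each returns a list of dicts, best first, with "score" (0 to 1); they miss things now and then, are a little off and sometimes report something else, mostly with a low value. They report only what shows in the picture. A call takes as long as a camera call.
- finder.search_frame(query, picture): "rect" ([centre column, centre row, width, height] as shares, 0 to 1, of the picture: columns of its width, rows of its height, round what is visible of it).
- finder.silhouettes(query, picture): "mask" (384x512 bool, what is visible of it) and "rect" ([centre column, centre row, width, height] as shares, 0 to 1, of the picture: columns of its width, rows of its height, round what is visible of it).
The state is a dict: "t": time; "qpos": joint angles; "qvel": joint speeds; "joint_torque": joint torques, N m; "ee_pos": TCP position; "orientation": TCP orientation; "ft_force": force on the tool from outside, world axes, zero at the start; "moment": the same for the moment, N m; "width": finger opening in mm; "grasp_force": force on a finger pad.
Only numpy, scipy, OpenCV 4.12 (cv2) and the standard library are available. Lean on these libraries where they do the work, as an engineer would, in place of code of your own. Each camera call takes 0.05 s, during which the arm holds its last target. There are 200 camera calls.

## Working session

There is one attempt and no reset: what is moved stays moved. The work goes in short steps, Python scripts to look and compute and a tool call to move; the robot and the scene stay as the last step left them, time stands still between calls to the robot, and variables do not carry over. Pictures are saved under pics/ and viewed, at most 10 in all, crops included, and the job is handed in when it is done.

Besides the shell and the picture viewer there is one more tool, called after "Call:" by a JSON object that holds its "fn" and its "kwargs". servo_tool: Moves the arm, as the interface text tells. Its arguments: {"type":"object","properties":{"deltas":{"type":"array","items":{"type":"array"}},"grip":{"type":"number"}},"required":["deltas"]}

```bash
mkdir -p pics; ls
cat > h.py <<'E'
import numpy as np, cv2
from workcell import ctrl, get_image, close_job, finder
def pts(im, mask=None):
    d=im["depth"]; m=d>0
    if mask is not None: m&=mask
    v,u=np.nonzero(m); z=d[v,u]; K=im["K"]
    c=np.stack([(u-K[0,2])/K[0,0]*z,(v-K[1,2])/K[1,1]*z,z,np.ones_like(z)])
    return (im["pose"]@c)[:3].T,u,v
def best(q,im):
    r=finder.silhouettes(q,im)
    return r[0] if r else None
E
python3 - <<'E'
from h import *
o=ctrl.get_obs(); print(o["t"],o["ee_pos"],o["orientation"],o["width"],ctrl.grip_point_offset)
a=get_image("scene"); b=get_image("top")
cv2.imwrite("pics/a.png",np.hstack([a["frame"],b["frame"]])[:, :])
cv2.imwrite("pics/a.png",cv2.resize(np.vstack([a["frame"],b["frame"]]),(800,600)) if 0 else np.vstack([cv2.resize(a["frame"],(400,300)),cv2.resize(b["frame"],(400,300))]))
for n,im in(("scene",a),("top",b)):
    for q in["ring_case","case_flap","case_lid","case_catch","setting_ring_5","dark_ring","plug_gauge","oil_bottle","grease_tin"]:
        r=best(q,im)
        if r:
            p,_,_=pts(im,r["mask"]); print(n,q,round(r["score"],2),np.round(r["rect"],2),np.median(p,0).round(),np.percentile(p,2,axis=0).round(),np.percentile(p,98,axis=0).round())
E
```

```text
pics
0.0 [223.33241842 583.13063919 221.91574073] [-5.71396574e-01 -3.08887474e+00  2.36082219e-03] 87.67501542654082 18.700000000000003
scene ring_case 0.89 [0.48 0.54 0.15 0.21] [547.  81.  35.] [496.  -9.   2.] [635. 161. 133.]
scene case_flap 0.77 [0.53 0.5  0.07 0.15] [502.  89.  81.] [477.  14.   3.] [506. 153. 112.]
scene case_lid 0.87 [0.44 0.53 0.08 0.18] [624.  90. 128.] [588.  -7.   3.] [639. 158. 152.]
scene setting_ring_5 0.87 [0.5  0.56 0.05 0.06] [541. 104.  27.] [514.  81.  10.] [573. 141.  32.]
scene dark_ring 0.83 [0.48 0.74 0.05 0.08] [653. 251.  16.] [619. 216.  -1.] [685. 280.  22.]
scene plug_gauge 0.61 [0.44 0.29 0.01 0.03] [ 423. -316.   19.] [ 403. -331.    1.] [ 438. -303.   24.]
scene oil_bottle 0.77 [0.59 0.89 0.05 0.07] [623. 438.  68.] [596. 412.  10.] [638. 453. 118.]
scene grease_tin 0.93 [0.31 0.36 0.04 0.06] [ 659. -300.   30.] [ 629. -346.    0.] [ 688. -279.   34.]
top case_flap 0.6 [0.48 0.51 0.09 0.01] [498.  92.  91.] [494.  17.  39.] [502. 146. 112.]
top case_lid 0.94 [0.48 0.41 0.12 0.08] [615.  78.  82.] [590.   1.  31.] [641. 156. 145.]
top case_catch 0.52 [0.48 0.38 0.02 0.02] [637.  77. 147.] [633.  69.  -5.] [679.  86. 160.]
top setting_ring_5 0.71 [0.46 0.48 0.04 0.06] [549. 115.  27.] [514.  83.   3.] [575. 145.  33.]
top dark_ring 0.66 [0.38 0.4  0.04 0.06] [638. 251.  18.] [619. 218.   2.] [681. 278.  23.]
top plug_gauge 0.67 [0.71 0.57 0.05 0.06] [ 452. -284.   19.] [ 416. -325.   10.] [ 483. -248.   26.]
top oil_bottle 0.59 [0.26 0.42 0.04 0.05] [607. 424.  68.] [592. 410.  12.] [632. 445. 108.]
top grease_tin 0.72 [0.72 0.4  0.05 0.05] [ 654. -308.   29.] [ 625. -338.    9.] [ 686. -279.   35.]
```

View pics/a.png

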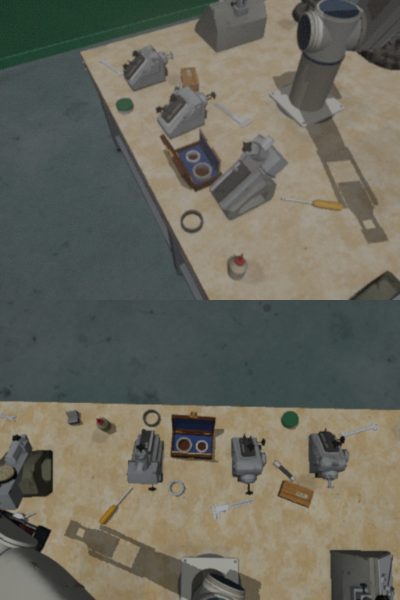

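Run:
```python
from h import *
b=get_image("top");a=get_image("scene")
def line(p):
    m=np.median(p,0);p=p[np.linalg.norm(p-m,axis=1)<150];m=p.mean(0);w=np.linalg.svd(p-m,full_matrices=False)[2];return m.round(1),w.round(3)
for n,im in(("top",b),("scene",a)):
    for q in("case_flap","case_lid"):
        p,_,_=pts(im,best(q,im)["mask"]); 
        p=p[(p[:,2]>50)]
        v=cv2.fitLine(p.astype(np.float32),cv2.DIST_HUBER,0,.1,.1); print(n,q,*line(p))
        # plane fit ransac
        bestn=0;rng=np.random.default_rng(0)
        for _ in range(400):
            s=p[rng.choice(len(p),3,replace=False)];nn=np.cross(s[1]-s[0],s[2]-s[0]);L=np.linalg.norm(nn)
            if L<100: continue
            nn/=L; k=np.abs((p-s[0])@nn)<2
            if k.sum()>bestn: bestn=k.sum();B=k
        m,w=line(p[B]);print("  plane",bestn,len(p),m,w[2],np.percentile(p[B],[1,99],axis=0).round(1))
# rings at z~40/34, case rim
p,_,_=pts(b);k=(abs(p[:,2]-36)<4)&(p[:,0]>480)&(p[:,0]<620)&(p[:,1]>-20)&(p[:,1]<180)
r=p[k];print("rim",k.sum(),cv2.minAreaRect(r[:,:2].astype(np.float32)),r.min(0).round(),r.max(0).round())
```

```text
top case_flap [497.2  82.2  88.8] [[ 0.043  0.999 -0.027]
 [-0.024 -0.026 -0.999]
 [-0.999  0.044  0.022]]
  plane 162 177 [496.8  80.8  87.7] [-0.999  0.042  0.015] [[493.3  16.9  51.4]
 [500.8 148.2 113.7]]
top case_lid [618.6  78.2  99.4] [[ 0.04   0.999 -0.011]
 [ 0.285 -0.001  0.959]
 [-0.958  0.041  0.284]]
  plane 560 950 [617.2  78.8  90.1] [-0.95   0.043  0.309] [[602.    3.7  50.7]
 [638.8 153.9 156.7]]
scene case_flap [502.2  93.3  82.8] [[-0.037 -0.999 -0.039]
 [ 0.052  0.037 -0.998]
 [ 0.998 -0.039  0.05 ]]
  plane 441 474 [502.3  91.5  81.9] [ 0.998 -0.042  0.046] [[497.6  18.2  50.6]
 [506.1 152.7 112.2]]
scene case_lid [625.4  95.9 119.4] [[ 0.007  0.99  -0.143]
 [ 0.351  0.132  0.927]
 [ 0.936 -0.057 -0.347]]
  plane 289 534 [628.7  83.4 130.7] [ 0.28  -0.009  0.96 ] [[619.6  -1.4 127.1]
 [638.  156.2 133.7]]
rim 366 ((546.0353393554688, 81.40950775146484), (163.5323486328125, 115.10551452636719), 87.38419342041016) [487.  -0.  32.] [605. 165.  40.]
```

The views show the case (top view about px (193,437), in the 400×300 tile) between two grey vices, with the flap and lid upright. Next I'll fit its pose and check the obstacle heights.

Run:
```python
from h import *
b=get_image("top");a=get_image("scene")
p=np.vstack([pts(b)[0],pts(a)[0]])
print("height map: rows x 380..740, cols y -160..360 step 20")
for x in range(380,760,20):
    L=[]
    for y in range(-160,380,20):
        k=(abs(p[:,0]-x)<10)&(abs(p[:,1]-y)<10); L.append("%4d"%(p[k,2].max() if k.any() else -9))
    print(x,"".join(L))
# rim fit in case frame: yaw -0.042
c,s=np.cos(-.042),np.sin(-.042)
for n,im in(("top",b),("scene",a)):
    q=pts(im)[0]; d=q[:,:2]-[547,80]; X=d@[c,s]; Y=d@[-s,c]; Z=q[:,2]
    k=(abs(Z-36)<3)&(abs(X)<40)&(abs(Y)<100); print(n,"side rim Y",np.histogram(Y[k],np.arange(-95,96,5))[0])
    k=(abs(Z-36)<4)&(abs(X)<80)&(abs(Y)<70); print(n,"X",np.histogram(X[k],np.arange(-80,81,5))[0])
    for q in("setting_ring_5","setting_ring_6"):
        for r in finder.silhouettes(q,im)[:2]:
            m=pts(im,r["mask"])[0]; m=m[m[:,2]>24]
            print(q,r["score"],cv2.minEnclosingCircle(m[:,:2].astype(np.float32)),np.median(m[:,2]))
```

```text
height map: rows x 380..740, cols y -160..360 step 20
380    5  94   8   6   5   4   4   8   5   7   8   5   5  21  26   5  24  22 200 196 196 197 196 196  16   6   5
400  105 111 111  95   8   6   5   4   6   5   5   5   5   6  26  25  22   5 218 218 248 249 218 218   4   5   6
420  116 116 124 125 119   4   5   6   4   4   7   6   5   6   8   6   5   4 219 221 262 261 221 218   3   7   5
440  136 137 136 135 135   4   5   6   5   5   5   6   6   5   5   6   5   4 205 232 252 251 206 204   4   5   6
460  134 135 134 134 135   4   5   9   4   6   7   5   6   5   5   6   9   5 189 243 255 254 189 189   4   6   6
480  131 136 131 130 125   5   5   4  40  41  39  38  32  26   7   5   4   5 164 245 276 271 174 123   3   6   6
500  130 133 133 131 112   8   5   5 109 113 115 115 101 111 114 113 113   8 148 266 271 273 160 109   4   5   5
520  136 151 150 119  94   5   6   6  39  25  26  25  30  35  32  31  40   7 127 162 182 161 147  96   5   9   6
540   98 138 108 106  74   5   7   5  40  28  12  26  31  25  12  33  40   4 111 143 144 144 126  80   5   5   7
560   77 113 112 112  59   6 
[... 1076 characters left out ...]
-712  -9  -9  -9  -9  -9
top side rim Y [ 0  0  4 29  3  1  1  2  2  1  2  1  2  0  1  1  0  2  2  1  1  2  1  2
  1  1  2  1  1  1  1  3  0  1 21 23  0  0]
top X [ 0  0  0  0 21 58  1  0  0  2  0  1  0  1  1  0  3  0  0  0  1  0  0 41
 49 15 29  5  0  0  0  0]
scene side rim Y [ 0  0 23 41  1  0  1  1  1  1  1  0  1  1  1  2  1  1  1  1  0  1  1  0
  0  2  2  0  1  0  2  1  1  5 55 25  0  0]
scene X [ 0  0  0  0  0  2  6 11  0  0  1  0  0  0  0  0  0  0  0  0  1  0  0 25
 53  2  1  0  0  0  0  0]
setting_ring_5 0.61 ((540.3209228515625, 42.95206832885742), 23.324764251708984) 24.81448572938325
setting_ring_6 0.61 ((540.3209228515625, 42.95206832885742), 23.324764251708984) 24.81448572938325
```

Call:
{"fn": "servo_tool", "kwargs": {"deltas": [[[0,0,-40],[0,0,0]],[[0,0,-80],[0,0,0]],[[0,0,-120],[0,0,0]],[[-28,-28,-120],[0,0,0]],[[-56,-56,-120],[0,0,0]]], "grip": 1}}

```text
t: 2.02
ee_pos: [256.2, 512.9, 345.7]
orientation: [0.567, 3.088, 0.01]
ft_force: [1.0, 0.6, -0.3]
width: 58.0
grasp_force: 0.0
```

Call:
{"fn": "servo_tool", "kwargs": {"deltas": [[[-28,-28,0],[0,0,0]],[[-56,-56,0],[0,0,0]],[[-84,-84,0],[0,0,0]],[[-112,-112,0],[0,0,0]],[[-140,-140,0],[0,0,0]]]}}

```text
t: 2.43
ee_pos: [336.7, 328.8, 342.9]
orientation: [0.571, 3.089, 0.001]
ft_force: [0.7, -0.1, 0.1]
width: 24.1
grasp_force: 0.0
```

Call:
{"fn": "servo_tool", "kwargs": {"deltas": [[[-28,-28,0],[0,0,0]],[[-56,-56,0],[0,0,0]],[[-84,-84,0],[0,0,0]],[[-112,-112,0],[0,0,0]],[[-140,-140,0],[0,0,0]]]}}

```text
t: 2.85
ee_pos: [417.5, 147.8, 343.1]
orientation: [0.571, 3.088, 0.001]
ft_force: [1.1, 0.4, 0.3]
width: 0.6
grasp_force: 0.0
```

Call:
{"fn": "servo_tool", "kwargs": {"deltas": [[[-20,-22,0],[0,0,-0.11]],[[-40,-44,0],[0,0,-0.22]],[[-60,-66,0],[0,0,-0.325]],[[-60,-66,0],[0,0,-0.325]]]}}

```text
t: 3.18
ee_pos: [450.9, 62.9, 342.9]
orientation: [0.059, 3.14, -0.002]
ft_force: [0.3, 0.8, -0.3]
width: 0.4
grasp_force: 0.0
```

Call:
{"fn": "servo_tool", "kwargs": {"deltas": [[[0,-6,40],[0,0,0]],[[0,-12,80],[0,0,0]],[[0,-18,120],[0,0,0]],[[0,-18,160],[0,0,0]],[[0,-18,200],[0,0,0]]]}}

```text
t: 3.6
ee_pos: [448.7, 48.7, 141.5]
orientation: [0.067, 3.139, 0.0]
ft_force: [-0.2, -0.0, -0.2]
width: 0.5
grasp_force: 0.0
```

Call:
{"fn": "servo_tool", "kwargs": {"deltas": [[[0,0,30],[0,0,0]],[[0,0,65],[0,0,0]],[[0,0,65],[0,0,0]],[[-10,0,65],[0,0,0]],[[-20,0,65],[0,0,0]]]}}

```text
t: 4.02
ee_pos: [470.2, 48.1, 79.1]
orientation: [0.064, 3.14, 0.0]
ft_force: [0.2, -0.3, 0.6]
width: 0.4
grasp_force: 0.0
```

Run:
```python
from h import *
a=get_image("scene")
r=best("case_flap",a);print(r["rect"],pts(a,r["mask"])[0].mean(0))
f=a["frame"][130:300,170:370];cv2.imwrite("pics/b.png",cv2.resize(f,(800,600)[:2]) if 0 else cv2.resize(f,None,fx=3.5,fy=3.5,interpolation=cv2.INTER_CUBIC))
```

```text
[0.5265, 0.5048, 0.06, 0.1529] [500.88926596  86.91716518  75.82094881]
```

View pics/b.png

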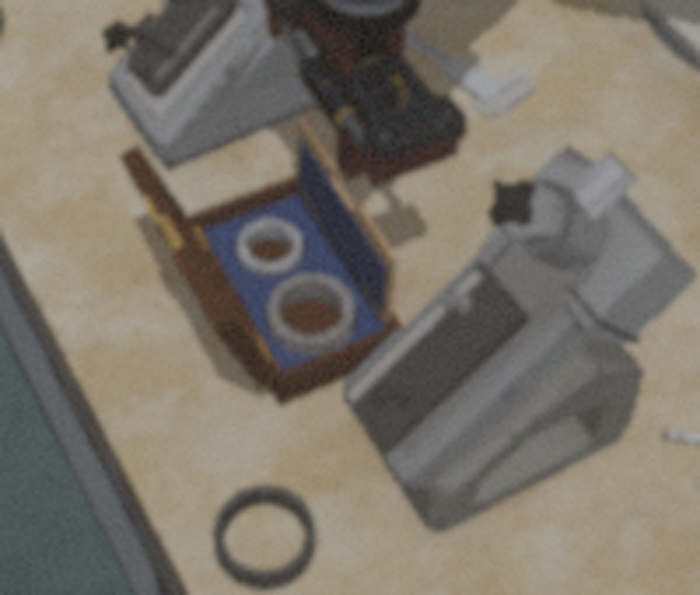

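The crop shows the gripper standing just in front of the flap (crop px about (380,160)). The flap is upright at (345,220), and the lid's catch is at (165,225). Now I'll push the flap.

Call:
{"fn": "servo_tool", "kwargs": {"deltas": [[[-8,0,0],[0,0,0]],[[-16,0,0],[0,0,0]],[[-24,0,0],[0,0,0]],[[-32,0,0],[0,0,0]],[[-40,0,0],[0,0,0]]]}}

```text
t: 4.53
ee_pos: [509.8, 46.1, 78.0]
orientation: [0.064, 3.14, 0.0]
ft_force: [-0.0, 0.3, -0.3]
width: 0.5
grasp_force: 0.2
```

Call:
{"fn": "servo_tool", "kwargs": {"deltas": [[[-6,0,0],[0,0,0]],[[-12,0,0],[0,0,0]],[[-18,0,0],[0,0,0]],[[-24,0,0],[0,0,0]],[[-28,0,0],[0,0,0]]]}}

```text
t: 4.95
ee_pos: [537.6, 45.0, 77.6]
orientation: [0.064, 3.141, -0.0]
ft_force: [-0.3, 0.1, 0.1]
width: 0.9
grasp_force: 0.0
```

Call:
{"fn": "servo_tool", "kwargs": {"deltas": [[[0,0,0],[0,0,0]],[[0,0,-30],[0,0,0]],[[0,0,-60],[0,0,0]],[[0,0,-90],[0,0,0]],[[0,0,-120],[0,0,0]]]}}

```text
t: 5.37
ee_pos: [536.1, 45.0, 198.7]
orientation: [-0.064, -3.14, 0.0]
ft_force: [0.9, -0.2, 0.2]
width: 0.4
grasp_force: 0.0
```

Run:
```python
from h import *
a=get_image("scene");o=ctrl.get_obs();print(o["ee_pos"],o["qpos"])
r=best("case_flap",a);p=pts(a,r["mask"])[0];print(r["score"],p.mean(0),np.percentile(p,[3,97],axis=0).round())
```

```text
[539.45772378  45.23358241 204.54993215] [ 6.16774631e-02  3.20792254e-01  1.83559928e+00 -1.44888491e-05
  9.77480545e-01 -1.46837260e+00]
0.77 [535.84050212  84.11103187  51.75918141] [[504.  16.  38.]
 [568. 147.  66.]]
```

Call:
{"fn": "servo_tool", "kwargs": {"deltas": [[[-35,0,0],[0,0,0]],[[-70,0,0],[0,0,0]],[[-105,0,0],[0,0,0]],[[-138,0,0],[0,0,0]],[[-138,0,0],[0,0,0]]]}}

```text
t: 5.88
ee_pos: [679.2, 39.1, 196.5]
orientation: [0.065, 3.138, 0.0]
ft_force: [-0.9, 0.8, -0.4]
width: 0.5
grasp_force: 0.0
```

Call:
{"fn": "servo_tool", "kwargs": {"deltas": [[[0,0,25],[0,0,0]],[[0,0,50],[0,0,0]],[[0,0,75],[0,0,0]],[[0,0,95],[0,0,0]],[[0,0,95],[0,0,0]]]}}

```text
t: 6.3
ee_pos: [670.2, 39.3, 97.1]
orientation: [-0.064, -3.132, 0.001]
ft_force: [-1.3, 1.5, 0.2]
width: 0.7
grasp_force: 0.0
```

Call:
{"fn": "servo_tool", "kwargs": {"deltas": [[[0,0,0],[0,0,0]],[[0,0,0],[0,0,0]],[[0,0,0],[0,0,0]],[[0,0,0],[0,0,0]],[[0,0,0],[0,0,0]]]}}

```text
t: 6.72
ee_pos: [675.3, 39.4, 104.1]
orientation: [0.064, 3.139, 0.0]
ft_force: [0.2, 0.1, 0.4]
width: 0.7
grasp_force: 0.0
```

Run:
```python
from h import *
a=get_image("scene");o=ctrl.get_obs();print(o["t"],o["ee_pos"])
r=best("case_flap",a);p=pts(a,r["mask"])[0];print(r["score"],p.mean(0),np.percentile(p,[3,97],axis=0).round())
f=a["frame"][130:300,170:370];cv2.imwrite("pics/c.png",cv2.resize(f,None,fx=3.5,fy=3.5,interpolation=cv2.INTER_CUBIC))
```

```text
6.7667 [675.14101145  39.43125067 103.81091513]
0.83 [538.61541467  81.51975202  35.97847385] [[501.   9.  32.]
 [576. 148.  39.]]
```

View pics/c.png

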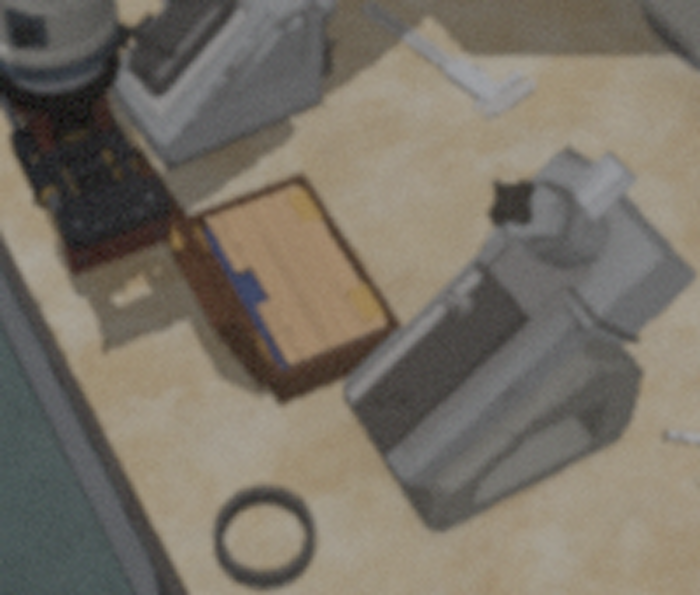

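The flap lies flat (crop px about (300,260)) and the gripper is behind the lid. Next I'll swing the lid.

Call:
{"fn": "servo_tool", "kwargs": {"deltas": [[[12,0,-1],[0,0,0]],[[24,0,-2],[0,0,0]],[[35,0,-4],[0,0,0]],[[46,0,-5],[0,0,0]],[[56,0,-6],[0,0,0]]]}}

```text
t: 7.23
ee_pos: [619.3, 41.7, 109.8]
orientation: [0.064, 3.138, 0.0]
ft_force: [1.6, -0.3, 1.5]
width: 0.5
grasp_force: 1.0
```

Call:
{"fn": "servo_tool", "kwargs": {"deltas": [[[9,0,-2],[0,0,0]],[[18,0,-3],[0,0,0]],[[27,0,-2],[0,0,0]],[[36,0,0],[0,0,0]],[[44,0,2],[0,0,0]]]}}

```text
t: 7.65
ee_pos: [573.7, 43.5, 106.6]
orientation: [-0.064, -3.141, -0.0]
ft_force: [2.2, 0.3, 0.2]
width: 0.3
grasp_force: 0.6
```

Run:
```python
from h import *
a=get_image("scene");o=ctrl.get_obs();print(o["t"],o["ee_pos"],o["ft_force"])
r=best("case_lid",a);p=pts(a,r["mask"])[0];print(r["score"],p.mean(0),np.percentile(p,[3,97],axis=0).round())
f=a["frame"][130:300,170:370];cv2.imwrite("pics/d.png",cv2.resize(f,None,fx=3.5,fy=3.5,interpolation=cv2.INTER_CUBIC))
```

```text
7.7 [571.5827519   43.52015904 105.72465265] [-2.0937837   0.22708764  1.48575705]
0.92 [577.24286158 101.45750041  87.04518902] [[545.   6.  47.]
 [602. 159. 129.]]
```

View pics/d.png

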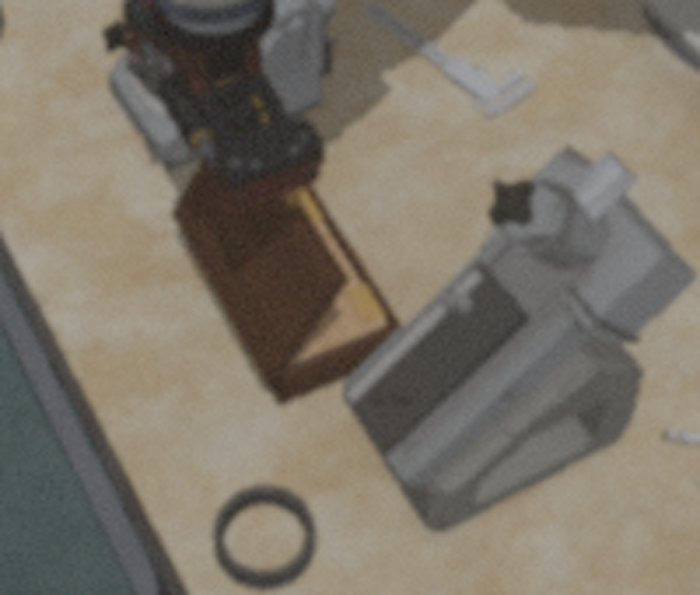

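The lid is at about 1.0 rad and the finger is on its outside face, clear of the catch. I'll continue along the arc.

Call:
{"fn": "servo_tool", "kwargs": {"deltas": [[[8,0,2],[0,0,0]],[[15,0,7],[0,0,0]],[[22,0,13],[0,0,0]],[[29,0,19],[0,0,0]],[[34,0,26],[0,0,0]]]}}

```text
t: 8.17
ee_pos: [539.4, 44.9, 79.8]
orientation: [-0.064, -3.14, 0.0]
ft_force: [-1.0, -0.6, 0.2]
width: 0.6
grasp_force: 0.5
```

Call:
{"fn": "servo_tool", "kwargs": {"deltas": [[[4,0,6],[0,0,0]],[[7,0,13],[0,0,0]],[[10,0,20],[0,0,0]],[[11,0,24],[0,0,0]],[[12,0,27],[0,0,0]]]}}

```text
t: 8.58
ee_pos: [528.3, 45.3, 52.8]
orientation: [-0.064, -3.14, 0.0]
ft_force: [-0.6, -0.9, 0.3]
width: 0.3
grasp_force: 0.3
```

Call:
{"fn": "servo_tool", "kwargs": {"deltas": [[[0,0,1],[0,0,0]],[[0,0,2],[0,0,0]],[[0,0,2],[0,0,0]]]}}

```text
t: 8.83
ee_pos: [528.6, 45.3, 51.9]
orientation: [-0.064, -3.14, 0.0]
ft_force: [-1.7, -0.8, 1.4]
width: 0.4
grasp_force: 0.5
```

Call:
{"fn": "servo_tool", "kwargs": {"deltas": [[[0,0,1],[0,0,0]],[[0,0,2],[0,0,0]],[[0,0,3],[0,0,0]],[[0,0,3],[0,0,0]]]}}

```text
t: 9.17
ee_pos: [528.8, 45.3, 51.4]
orientation: [0.064, 3.141, -0.0]
ft_force: [-10.8, -0.9, 31.9]
width: 0.8
grasp_force: 16.6
```

Run:
```python
from h import *
a=get_image("scene");o=ctrl.get_obs();print(o["t"],o["ee_pos"],o["ft_force"])
r=best("case_lid",a);p=pts(a,r["mask"])[0];print(r["score"],p.mean(0),np.percentile(p,[3,97],axis=0).round())
k=(abs(p[:,2]-50)<8);q=p[k];print(k.sum(),np.polyfit(q[:,0],q[:,2],1),np.median(q,0))
```

```text
9.2167 [528.76282275  45.28144837  51.39824703] [-10.0208524   -0.36014626  33.38932362]
0.82 [546.52371812  95.06987455  50.58257484] [[472.   4.  39.]
 [592. 161.  55.]]
1880 [5.94326045e-03 4.84085789e+01] [550.54506183  97.75610137  51.97570327]
```

The lid is shut, pressed against its stop. Now I'll lift and move over the catch.

Call:
{"fn": "servo_tool", "kwargs": {"deltas": [[[0,0,-20],[0,0,0]],[[0,0,-55],[0,0,0]],[[30,17,-55],[0,0,0]],[[60,34,-55],[0,0,0]],[[72,35,-55],[0,0,0]]]}}

```text
t: 9.68
ee_pos: [455.4, 84.5, 104.1]
orientation: [-0.063, -3.14, -0.0]
ft_force: [-0.8, 0.1, -0.4]
width: 0.7
grasp_force: 0.0
```

Call:
{"fn": "servo_tool", "kwargs": {"deltas": [[[0,0,0],[0,0,0]],[[0,0,0],[0,0,0]]]}}

```text
t: 9.85
ee_pos: [459.0, 83.4, 104.0]
orientation: [0.062, 3.14, 0.0]
ft_force: [-0.2, 0.2, -0.2]
width: 0.6
grasp_force: 0.0
```

Run:
```python
from h import *
a=get_image("scene");o=ctrl.get_obs();print(o["t"],o["ee_pos"],o["ft_force"])
for n in("scene","wrist","top"):
    im=get_image(n)
    for r in finder.silhouettes("case_catch",im)[:2]:
        p=pts(im,r["mask"])[0];print(n,r["score"],np.median(p,0),np.percentile(p,[5,95],axis=0).round())
    if n=="scene": f=cv2.resize(im["frame"][130:300,170:370],None,fx=3,fy=3,interpolation=cv2.INTER_CUBIC)
cv2.imwrite("pics/e.png",f)
```

```text
9.9 [459.84397199  83.20637918 104.03400115] [ 0.16155041 -0.35612484 -0.15677268]
scene 0.52 [548.14002432  92.48085121  51.75446327] [[493.   9.  13.]
 [592. 160.  54.]]
wrist 0.6 [463.69002141  83.65926929  46.73941462] [[457.  73.  45.]
 [471.  94.  48.]]
wrist 0.36 [643.57962655 231.3873368    9.1461214 ] [[621. 215.   1.]
 [675. 275.  18.]]
```

View pics/e.png

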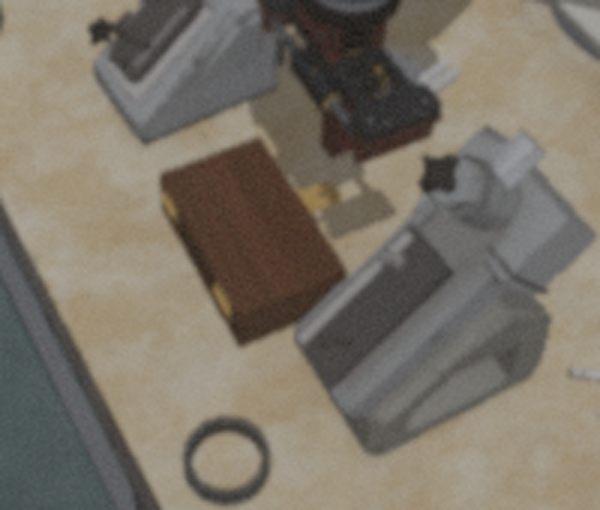

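The lid is shut (crop px (250,240)) and the brass catch sticks out level at (320,195). The wrist view puts it at x 457–487, y 83.5, z 47. The tool is above its outer end, so I'll press down and then sweep in.

Call:
{"fn": "servo_tool", "kwargs": {"deltas": [[[0,0,25],[0,0,0]],[[0,0,45],[0,0,0]],[[0,0,58],[0,0,0]],[[0,0,68],[0,0,0]],[[0,0,78],[0,0,0]]]}}

```text
t: 10.62
ee_pos: [458.6, 83.1, 24.9]
orientation: [0.065, 3.141, 0.0]
ft_force: [0.6, 0.3, 2.4]
width: 0.4
grasp_force: 0.9
```

Call:
{"fn": "servo_tool", "kwargs": {"deltas": [[[-3,0,0],[0,0,0]],[[-6,0,0],[0,0,0]],[[-9,0,0],[0,0,0]],[[-12,0,0],[0,0,0]],[[-14,0,0],[0,0,0]]]}}

```text
t: 11.03
ee_pos: [473.2, 82.8, 26.3]
orientation: [0.064, 3.14, 0.0]
ft_force: [-0.5, 0.3, -0.8]
width: 0.5
grasp_force: 0.2
```

Call:
{"fn": "servo_tool", "kwargs": {"deltas": [[[-1,0,0],[0,0,0]],[[-2,0,0],[0,0,0]],[[-3,0,0],[0,0,0]],[[-4,0,0],[0,0,0]],[[-4,0,0],[0,0,0]]]}}

```text
t: 11.45
ee_pos: [474.0, 82.4, 25.5]
orientation: [-0.064, -3.137, 0.001]
ft_force: [-6.9, 1.4, 5.6]
width: 0.4
grasp_force: 3.4
```

Call:
{"fn": "servo_tool", "kwargs": {"deltas": [[[-1,0,0],[0,0,0]],[[-2,0,0],[0,0,0]],[[-2,0,0],[0,0,0]],[[-2,0,0],[0,0,0]]]}}

```text
t: 11.78
ee_pos: [474.1, 82.3, 25.3]
orientation: [-0.064, -3.133, 0.001]
ft_force: [-11.0, 3.0, 8.9]
width: 0.6
grasp_force: 5.8
```

Call:
{"fn": "servo_tool", "kwargs": {"deltas": [[[12,0,0],[0,0,0]],[[30,0,0],[0,0,0]],[[50,0,0],[0,0,0]],[[60,0,0],[0,0,0]],[[60,0,0],[0,0,0]]]}}

```text
t: 12.2
ee_pos: [416.0, 84.7, 25.6]
orientation: [-0.063, -3.139, 0.001]
ft_force: [0.2, -0.5, 0.1]
width: 0.8
grasp_force: 0.0
```

Call:
{"fn": "servo_tool", "kwargs": {"deltas": [[[0,0,-35],[0,0,0]],[[0,0,-70],[0,0,0]],[[0,0,-105],[0,0,0]],[[0,0,-130],[0,0,0]],[[0,0,-130],[0,0,0]]]}}

```text
t: 12.62
ee_pos: [422.9, 85.6, 160.6]
orientation: [0.064, 3.131, 0.003]
ft_force: [0.4, 0.4, 0.3]
width: 0.6
grasp_force: 0.0
```

Run:
```python
from h import *
o=ctrl.get_obs();print(o["t"],o["ee_pos"],o["ft_force"])
for n in("scene","wrist"):
    im=get_image(n)
    for r in finder.silhouettes("case_catch",im)[:2]:
        p=pts(im,r["mask"])[0];print(n,r["score"],np.median(p,0),np.percentile(p,[5,95],axis=0).round())
    r=best("case_lid",im)
    if r: p=pts(im,r["mask"])[0];q=p[abs(p[:,2]-51)<8];print(n,"lid",np.polyfit(q[:,0],q[:,2],1),np.median(q,0))
cv2.imwrite("pics/f.png",im["frame"])
```

```text
12.6167 [422.91432615  85.56867126 160.64158292] [0.43693812 0.376445   0.3008422 ]
scene lid [-7.29901313e-03  5.59636351e+01] [543.89425519  87.17375921  52.20845529]
wrist 0.63 [493.13776734  78.05647459  49.44576317] [[488.   7.  38.]
 [573. 158.  52.]]
wrist lid [2.29301839e-02 3.77944310e+01] [493.46986258  78.16389172  50.24001424]
```

View pics/f.png

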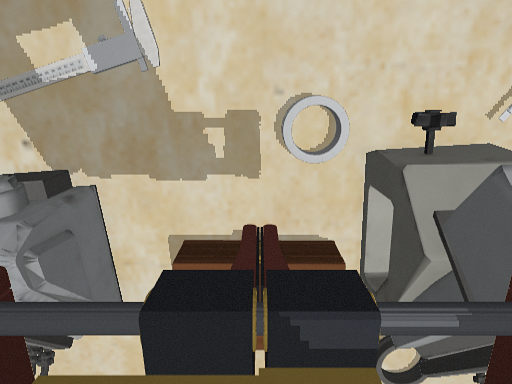

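The fingers hide the catch in this wrist view (around px (260,270)), so I'll sidestep to see it.

Call:
{"fn": "servo_tool", "kwargs": {"deltas": [[[15,-30,0],[0,0,0]],[[30,-55,0],[0,0,0]],[[30,-55,0],[0,0,0]],[[30,-55,0],[0,0,0]]]}}

```text
t: 13.25
ee_pos: [384.9, 30.4, 154.8]
orientation: [-0.068, -3.139, 0.0]
ft_force: [0.6, -0.2, 0.2]
width: 0.3
grasp_force: 0.0
```

Run:
```python
from h import *
im=get_image("wrist")
p,u,v=pts(im)
for x0,x1 in((450,484),(480,492)):
    k=(p[:,0]>x0)&(p[:,0]<x1)&(abs(p[:,1]-83)<11)&(p[:,2]>10)&(p[:,2]<60);q=p[k]
    print(k.sum(),np.percentile(q,[2,25,50,75,98],axis=0).round(1).tolist() if k.any() else "")
k=(abs(p[:,1]-83)<12)&(p[:,2]>8)&(p[:,2]<60)&(p[:,0]<500)&(p[:,0]>440)
if k.any():
    c,r=int(np.median(u[k])),int(np.median(v[k]));print(c,r)
    f=im["frame"][max(r-60,0):r+60,max(c-80,0):c+80];cv2.imwrite("pics/g.png",cv2.resize(f,None,fx=4,fy=4,interpolation=cv2.INTER_CUBIC))
```

```text
0 
0
```

Call:
{"fn": "servo_tool", "kwargs": {"deltas": [[[0,0,-40],[0,0,0]],[[0,0,-80],[0,0,0]],[[0,0,-120],[0,0,0]],[[-20,-30,-150],[0,0,0]],[[-40,-60,-150],[0,0,0]]]}}

```text
t: 13.72
ee_pos: [426.9, -29.3, 311.1]
orientation: [0.056, 3.132, 0.0]
ft_force: [1.2, 0.3, 0.5]
width: 0.5
grasp_force: 0.0
```

Run:
```python
from h import *
fs=[]
for n in("wrist","top"):
    im=get_image(n);P=np.linalg.inv(im["pose"])@[484,83,35,1];c=(im["K"]@P[:3])/P[2];print(n,c[:2])
    c,r=int(c[0]),int(c[1])
    p,u,v=pts(im)
    k=(abs(p[:,1]-83)<11)&(p[:,2]>10)&(p[:,2]<60)&(p[:,0]<500)&(p[:,0]>445);print(k.sum(),np.percentile(p[k],[2,25,50,75,98],axis=0).round(1).tolist() if k.any() else "")
    if 20<c<490 and 15<r<370:
        f=im["frame"][max(r-40,0):r+40,max(c-60,0):c+60];fs.append(cv2.resize(f,(450,300),interpolation=cv2.INTER_CUBIC))
cv2.imwrite("pics/g.png",np.vstack(fs))
```

```text
wrist [338.15127419 190.09235672]
264 [[484.3, 72.5, 19.4], [485.9, 77.1, 37.6], [488.7, 82.7, 49.0], [494.0, 88.1, 50.4], [499.7, 93.5, 52.0]]
top [244.53263139 203.54126927]
53 [[483.9, 72.5, 17.6], [486.2, 78.5, 46.6], [490.2, 81.8, 49.8], [495.5, 87.8, 51.8], [499.4, 93.9, 56.8]]
```

View pics/g.png

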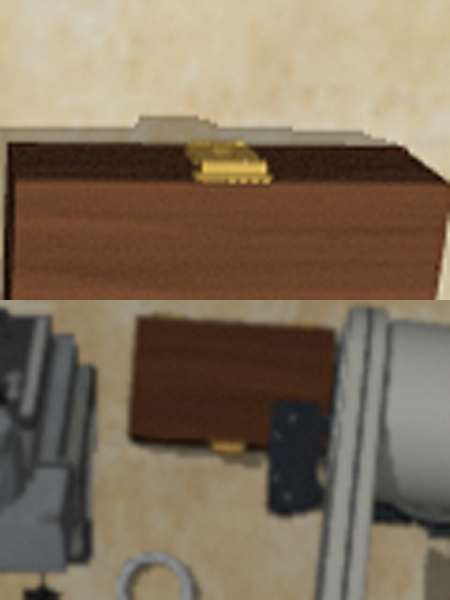

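The wrist crop shows the catch leaf hanging down the case front (px (230,160)). Depth reads x 484–486 from z 19 to 47, so it is within about 0.07 rad of vertical. I'll hand it in.

```bash
python3 -c "
from h import *
print(close_job())"
```

```text
the job is handed in; nothing more can be done
None
```

I folded the flap flat, closed the lid slowly and pushed the catch down, then handed the job in after about 14 s of robot time; it returned no verdict. Camera checks showed the flap flat before the lid moved, the lid shut and the catch close to straight down. The arm ended clear of everything, but I did not re-measure the rings or the other things on the bench.

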